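# Set up the belt linisher and hold its tension arm for a new belt

## Robot

A 6-joint arm with a two-finger parallel gripper is mounted at the origin on a cart in front of the work surface, level with it; the furniture and walls round the work are solid. World frame = base frame: x ahead of the robot, y to its left, z up, the work surface at z = 0. Lengths are in m, angles in degrees, forces in N, time in s.
With the tool pointing down it reaches from about 0.425 to 1.125 m from the base axis. Payload 14.9 kg.
Tool frame: the origin (TCP) lies midway between the tips of the shut fingers; the grasp point (between the pads) lies manip.grasp_offset behind it (manip.grasp_offset is the distance from the TCP to the grasp point, in m); z points along the fingers, y is the direction in which the jaws open and shut (so a half turn about z gives the same grasp; the last joint's range is limited). The gripper opens to 91 mm and grips with 3 to 60 N. Pads are 32 mm wide; open, the fingers measure 118 mm over their backs; the gripper's body (76 mm by 178 mm) begins 60 mm behind the grasp point.
Start: joints at [66.045, 21.709, 99.362, -0, 58.929, -1.908], TCP at [0.263, 0.649, 0.214] pointing down, gripper open.
Joint ranges: [-158.91, 158.91], [-42.39, 125.64], [0.06, 152.35], [-60.88, 240.88], [17.5, 164.5], [-176.32, 176.32]. Speed limits (degrees/s): [108.29, 108.29, 136.94, 180, 180, 180].

## Interface

Orientations are given as [roll, pitch, yaw] about the fixed x, y, z axes, in that order (R = Rz(yaw) Ry(pitch) Rx(roll)).
In Python, from rig import manip gives the robot as it stands.
- The arm moves only by the tool step_arm, never from a script. Its argument "rows" is a list of rows, each a list of 2 entries, a list of its own where there are three numbers: the shift along the world's x, y, z each as a share of 30 cm, from -1 to 1, then the turn, a rotation vector about the world's x, y, z each as a share of 90 degrees, from -1 to 1. In form: [[[x, y, z], [rx, ry, rz]], ...]. A call has 1 to 20 rows; each row is the pose to reach, as a shift and turn from the pose commanded when the call began; what a row does not reach only later rows make up. A row lasts 1/8 s, in which the tool goes at most 62.5 mm and 10.7 degrees, less where a joint would pass 70% of its speed; a pose out of reach is approached as far as the arm can. A call with a number of a shift or a turn outside -1 to 1 is refused whole. A call with a gripper value outside its range is refused whole. "claw" is the closure, from -1 (fully open) to 1 (shut), set as the call begins (left out, the last holds). The fingers move at their own pace and stop on an object; "newtons" is the grip in N (left out, the last holds). Time passes only in rows, so rows that repeat a pose let the fingers close. It gives the time, the measured TCP pose, the force and the opening at its end, in the units of the state.
- manip.get_state(): the state, without advancing time (a new reading comes with each control period).
- manip.camera(name): name is "side" or "top" or "wrist"; returns a dict with "img" (400x640x3 uint8, red, green, blue), "range_z" (400x640 float32, m along the optical axis (not along the pixel's ray), 0 where there is no reading), "fx", "fy", "cx", "cy" (pixels), "k1" (the pictures are not rectified: a ray, as slopes to the right and down, at radius r is drawn at 1 + k1 r^2 times it, then the intrinsics apply), "extrinsics" (4x4, takes a point from camera to world coordinates). Camera axes: x right, y down, z forward; pixel columns grow to the right and rows downward; lengths in m; the calibration is good to about 2 mm. A picture is of the moment at which its call begins.
- manip.job_done(): hands the job in, once; it reports no verdict.
The state is a dict: "t": time; "joints": joint angles; "qvel": joint speeds; "joint_torque": joint torques, N m; "position": TCP position; "eef_rot": TCP orientation; "ft_force": force on the tool from outside, world axes, zero at the start; "wrist_torque": the same for the moment, N m; "width": opening from 0.0 (shut) to 1.0 (fully open).
Only numpy, scipy, OpenCV 4.12 (cv2) and the standard library are available. Lean on these libraries where they do the work, as an engineer would, in place of code of your own. Each camera call takes 0.05 s, during which the arm holds its last target. There are 200 camera calls.

## Task

Get the small belt linisher on the bench ready for a fine belt: first turn its speed dial to 40 on its scale of 0 to 100, then swing the spring-loaded tension arm in toward the drive drum, all the way against its inner stop. Keep holding the arm there so that I can slip the belt over the drums: you finish while still holding it against its spring, and do not let go. Leave the dial at 40 and do not disturb the small things lying round the machine.

Things in the scene. Friction and masses are not known exactly. Their poses are not given: they have to be found in the camera images.
- sander: belt linisher, fixed: grey housing 170 (x) x 320 (y) x 54 mm high with steel table top, belt off, drums bare. Origin on the bench, 5 mm left of its middle; x from operator's front to back, y to operator's left, z up. Right end: control pod 88 x 84 mm, top z = 100, centred at (0, -120) mm, dial on top. Left end: tension arm. Steel platen at x = -20, y = 0 to 58, top z = 98 mm
- drive_top (a point): centre of the top of the drive drum: upright, black, rubber-faced, 52 mm in diameter, from 57 to 103 mm above the bench, between the control pod and the platen, at (2, -35) mm in the sander's frame
- speed_dial (a joint): angle of the speed dial, rad: 0 at mark 0, 4.712 at mark 100, end stops at both, evenly divided (0.0471 a mark), so mark 40 is 1.885. Grows clockwise seen from above. Friction only (about 0.06 N m): stays where it is left. Starts between marks 53 and 81. Mark 50 lies toward sander +x; mark 0 is 135 degrees anticlockwise of it (front left), mark 100 135 degrees clockwise
- dial_grip (a point): on the dial's vertical axis, 121 mm above the bench, at mid-height of its grip: black upright bar 42 mm long, 13 mm wide, z = 106 to 129 mm, on a round skirt 47 mm in diameter. x runs along the bar to its pointer end (white line on top), z up. Aluminium scale round it: a longer stroke every 10 marks, longest at 0, 50 and 100, short ones at the 5s
- tension_hinge (a joint): angle of the tension arm, rad: 0 at rest on its outer stop pin, 0.60 on the inner stop pin. Grows as the handle moves toward the drive drum (anticlockwise from above). A spring drives it back to 0: about 3.5 N at the handle at rest, 8 N at the inner stop
- tension_arm: the flat aluminium arm, 20 mm wide, top 67 mm above the bench, with its handle and idler drum (aluminium, turns freely, 44 mm in diameter, top at z = 106 mm, 65 mm from the pivot). Origin on the pivot axis, 58 mm above the bench; x along the arm to the handle, z up
- handle_grip (a point): on the axis of the arm's handle, 98 mm above the bench: upright black round post 18 mm in diameter, z = 67 to 113 mm, at the arm's free end, 130 mm from the pivot axis. Moves on a horizontal arc of 0.60 rad. x runs along the arm away from the pivot, z up
- pivot_axis (a point): on the vertical pivot axis of the tension arm, 100 mm above the bench, at (60, 105) mm in the sander's frame. At rest the arm points from here to the sander's front (-x), leaning 0.3 rad outward (to +y); at the inner stop 0.3 rad inward (to -y)
- oil_bottle: bystander: small oil bottle with a pointed spout, 18 x 24 x 63 mm, standing behind the linisher; origin under its middle
- white_can: bystander: small open white can, 32 mm in diameter, 49 mm tall, standing behind the linisher; origin under its middle
- long_key: bystander: instrument key with two padded cups on a rod, 37 x 71 x 8 mm, lying left of the linisher; origin under its middle
- grey_screwdriver: bystander: screwdriver with dark handle, 27 x 158 x 29 mm, lying left of the back corner of the linisher; origin under its middle

How it is judged:
By the outcome, as a careful person would: the job done as asked, in the order asked, and still so for the second after the job is handed in, while the arm keeps its last pose, push and grip.
It also fails if it takes over 54 s, if anything falls off the work surface, if the arm or the gripper's body presses on something with over 40 N, if the wrist force passes 120 N, or if a joint passes its speed limit or range.

## Working session

There is one attempt and no reset: what is moved stays moved. The work goes in short steps, Python scripts to look and compute and a tool call to move; the robot and the scene stay as the last step left them, time stands still between calls to the robot, and variables do not carry over. Pictures are saved under pics/ and viewed, about 8 in all and at most 12, crops included, and the job is handed in when it is done.

Besides the shell and the picture viewer there is one more tool, called after "Emit:" as name(argument=value, ...) on one line, values as JSON. step_arm: Moves the arm, as the interface text tells. Its arguments: {"type":"object","properties":{"rows":{"type":"array"},"claw":{"type":"number"},"newtons":{"type":"number"}},"required":["rows"]}

```bash
ls; mkdir -p pics
cat > h.py <<'E'
import numpy as np, cv2
from rig import manip
def cam(n):
    c=manip.camera(n); return c
def px2ray(c,u,v):
    xd=(u-c["cx"])/c["fx"]; yd=(v-c["cy"])/c["fy"]; x,y=xd,yd
    for _ in range(20):
        s=1+c["k1"]*(x*x+y*y); x,y=xd/s,yd/s
    E=np.array(c["extrinsics"]); return E[:3,3],E[:3,:3]@np.array([x,y,1.0])
def onplane(c,u,v,z):
    o,d=px2ray(c,u,v); return o+d*(z-o[2])/d[2]
def depthpt(c,u,v):
    o,d=px2ray(c,u,v); return o+d*c["range_z"][int(round(v)),int(round(u))]
def proj(c,p):
    E=np.array(c["extrinsics"]); q=E[:3,:3].T@(np.array(p)-E[:3,3]); x,y=q[0]/q[2],q[1]/q[2]
    s=1+c["k1"]*(x*x+y*y); return c["fx"]*x*s+c["cx"],c["fy"]*y*s+c["cy"]
def save(n,img): cv2.imwrite("pics/"+n,cv2.cvtColor(np.ascontiguousarray(img),cv2.COLOR_RGB2BGR))
E
python3 - <<'E'
from h import *
import pickle
s=manip.get_state(); print(s, manip.grasp_offset)
for n in("top","side"):
    c=cam(n); save(n+"0.png",c["img"]); pickle.dump(c,open(n+"0.pkl","wb"))
    print(n,c["fx"],c["fy"],c["cx"],c["cy"],c["k1"],np.round(c["extrinsics"],3))
E
```

```text
pics
{'t': 0.0, 'joints': array([ 6.60456004e+01,  2.17392685e+01,  9.93971547e+01,  7.00504563e-04,
        5.89294412e+01, -1.90749414e+00]), 'qvel': array([ 0.03159837, -0.07764585,  0.0583103 ,  0.02224341,  0.03555609,
       -0.00374421]), 'joint_torque': array([ 7.73547072e-04, -7.63729262e+01, -4.34355962e+01,  6.50305208e-02,
        4.23142430e-02, -1.02832685e-04]), 'position': array([0.26258306, 0.64843146, 0.21326571]), 'eef_rot': array([-1.79934192e+02, -2.79161231e-03,  1.57952731e+02]), 'ft_force': array([-0.50349983,  0.07907175, -0.09176474]), 'wrist_torque': array([ 0.00419044, -0.04113601,  0.0427355 ]), 'width': 1.0013709676214912} 0.0188
top 516.6459653860184 516.6459653860184 320.94365824465996 196.0456721719395 -0.16513683387378542 [[-0.01  -0.999  0.049  0.475]
 [-1.     0.01   0.001  0.256]
 [-0.001 -0.049 -0.999  0.965]
 [ 0.     0.     0.     1.   ]]
side 501.09169906978354 501.09169906978354 324.0903494803155 198.0444437937325 -0.03476039729793365 [[ 0.822 -0.369  0.433  0.152]
 [-0.569 -0.538  0.622 -0.255]
 [ 0.003 -0.758 -0.652  0.653]
 [ 0.     0.     0.     1.   ]]
```

View pics/top0.png

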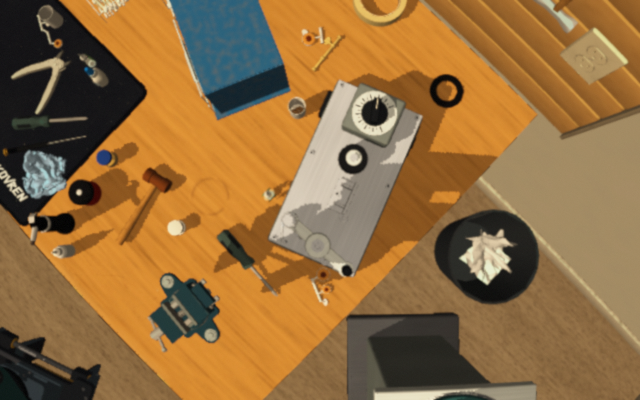

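View pics/side0.png

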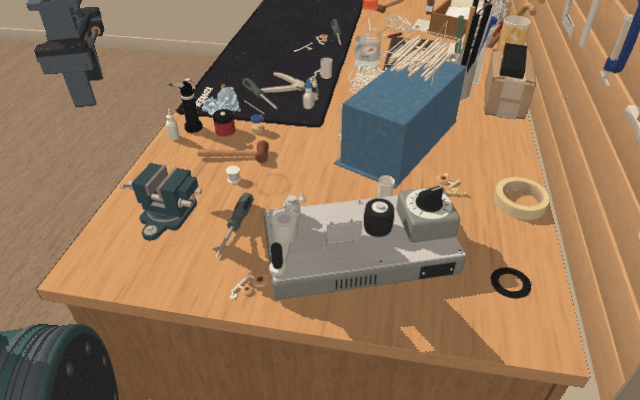

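Top view: dial (375,110), drive drum (352,158), idler (317,245), handle (348,270), pivot (289,221). The tall blue box is near (230,60). I'll measure these points.

```bash
cat > m.py <<'E'
from h import *
import pickle
c=pickle.load(open("top0.pkl","rb"))
dk=(c["img"].max(2)<60).astype(np.uint8)
n,l,st,ce=cv2.connectedComponentsWithStats(dk[60:300,260:440])
for i in range(1,n):
    if st[i,4]>25: print(st[i],ce[i]+[260,60])
hs=c["range_z"]
for nm,u,v,z in(("dial",375,110,.129),("drum",352,158,.103),("idler",317,245,.106),("handle",348,270,.113),("pivot",289,221,.1),("box",265,75,.1),("box2",215,50,.1),("boxc",288,88,0.1)):
    print(nm,np.round(depthpt(c,u,v),3),np.round(onplane(c,u,v,z),3))
save("crop1.png",cv2.resize(c["img"][75:295,260:430],None,fx=3.5,fy=3.5,interpolation=cv2.INTER_CUBIC)[:,:])
save("crop_d.png",cv2.resize(c["img"][80:145,335:415],None,fx=9,fy=9,interpolation=cv2.INTER_CUBIC))
E
python3 m.py
```

```text
[  0   5  28  32 603] [272.50414594  80.67495854]
[170  17  10  29 166] [434.74698795  90.42168675]
[59 32 12 25 80] [324.525 103.3  ]
[102  39  26  26 468] [374.35470085 112.60470085]
[ 79  85  28  28 379] [352.52242744 159.61741425]
[175 175   5  33 118] [437.46610169 250.51694915]
[ 83 206   9  10  70] [346.61428571 270.31428571]
dial [0.656 0.167 0.129] [0.656 0.167 0.129]
drum [0.579 0.205 0.109] [0.58  0.204 0.103]
idler [0.435 0.264 0.107] [0.435 0.264 0.106]
handle [0.394 0.214 0.112] [0.394 0.214 0.113]
pivot [0.475 0.311 0.094] [0.475 0.311 0.1  ]
box [0.717 0.348 0.131] [0.726 0.351 0.1  ]
box2 [0.756 0.428 0.149] [0.773 0.439 0.1  ]
boxc [0.727 0.318 0.004] [0.702 0.312 0.1  ]
```

View pics/crop_d.png

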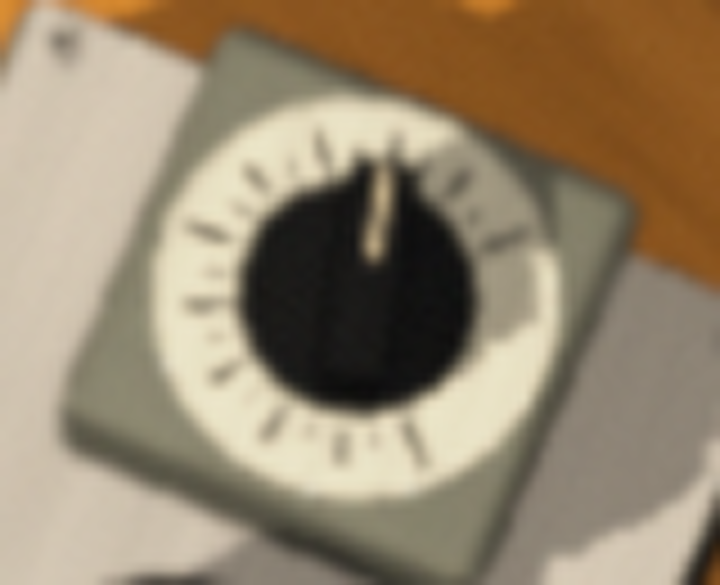

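Pointer line at crop (385,180). The scale runs clockwise from mark 0 at (420,450) through mark 50 at (198,230) to mark 100 at (505,240), so the dial is at about 77. Next I'll fit the sander frame from the landmarks.

```bash
cat > fit.py <<'E'
from h import *
import pickle
c=pickle.load(open("top0.pkl","rb"))
s=lambda u,v:(u/9+335-.5,v/9+80-.5)
pts=[(s(235,30),.1,(44,-78)),(s(635,205),.1,(-44,-162)),(s(70,420),.1,(44,-78))]
# pod corners: back-left, back-right ... assigned below
W=[];L=[]
obs=[(s(235,28),.100,(44,-162)),(s(635,200),.100,(-44,-162)),(s(68,425),.100,(44,-78)),
 ((352.8,157.5),.103,(2,-35)),((316.7,245),.106,None),((374.6,112),.104,(0,-120)),((289,220),.1,(60,105))]
for (uv,z,l) in obs:
    p=onplane(c,*uv,z)
    if l: W.append(p[:2]);L.append(np.array(l)/1e3)
W=np.array(W);L=np.array(L)
def fit(L,W):
    a=L-L.mean(0);b=W-W.mean(0)
    th=np.arctan2((a[:,0]*b[:,1]-a[:,1]*b[:,0]).sum(),(a*b).sum())
    R=np.array([[np.cos(th),-np.sin(th)],[np.sin(th),np.cos(th)]])
    return th,R,W.mean(0)-R@L.mean(0)
th,R,t=fit(L,W); print(np.degrees(th),t); print(np.round((W-L@R.T-t)*1e3,1))
g=lambda x,y:R@np.array([x,y])/1e3+t
print("dial",g(0,-120),"drum",g(2,-35),"pivot",g(60,105))
for a in(0,.6):
    d=np.pi+(-.3+a); print("handle",a,g(60+130*np.cos(d),105+130*np.sin(d)), "idler",g(60+65*np.cos(d),105+65*np.sin(d)))
print("handle meas",onplane(c,347.3,269,.113),"idler",onplane(c,316.7,245,.106))
d=g(0,-120)
for nm,q in(("line outer",(378.5-.0,98)),):pass
tip=onplane(c,*s(383,175),.129);inn=onplane(c,*s(373,255),.129)
for q in(tip-inn,tip-np.r_[d,.129]):
    a=np.degrees(np.arctan2(q[1],q[0])-th); print("ptr ang",a,"mark",50-((a+180)%360-180)/2.7)
E
python3 fit.py
```

```text
65.95426034660018 [0.54684922 0.21430091]
[[-2.4 -1.1]
 [-0.2  3.7]
 [-2.1 -2.5]
 [ 1.3  1.1]
 [ 1.7 -0.5]
 [ 1.7 -0.9]]
dial [0.65643568 0.16540502] drum [0.57962687 0.20186605] pivot [0.47540902 0.31187805]
handle 0 [0.38972055 0.21411565] idler [0.43256479 0.26299685]
handle 0.6 [0.45988808 0.18280791] idler [0.46764855 0.24734298]
handle meas [0.3954996  0.21491638 0.113     ] idler [0.43521633 0.26496458 0.106     ]
ptr ang -74.17636122056737 mark 77.47272637798791
ptr ang -73.2783122607349 mark 77.14011565212402
```

Emit:
step_arm(rows=[[[0.66, -0.93, 0.2], [0, 0, -0.9]], [[0.66, -0.93, 0.2], [0, 0, -0.9]], [[0.66, -0.93, 0.2], [0, 0, -0.9]], [[0.66, -0.93, 0.2], [0, 0, -0.9]], [[0.66, -0.93, 0.2], [0, 0, -0.9]], [[0.66, -0.93, 0.2], [0, 0, -0.9]], [[0.66, -0.93, 0.2], [0, 0, -0.9]], [[0.66, -0.93, 0.2], [0, 0, -0.9]], [[0.66, -0.93, 0.2], [0, 0, -0.9]]], claw=-1)

```text
t: 1.23
position: [0.4607, 0.3696, 0.2737]
eef_rot: [-180.0, 0.0, 77.0]
ft_force: [-0.8, 0.7, 0.7]
width: 1.001
```

Emit:
step_arm(rows=[[[0.652, -0.681, 0], [0, 0, -0.944]], [[0.652, -0.681, 0], [0, 0, -0.944]], [[0.652, -0.681, 0], [0, 0, -0.944]], [[0.652, -0.681, 0], [0, 0, -0.944]], [[0.652, -0.681, 0], [0, 0, -0.944]], [[0.652, -0.681, 0], [0, 0, -0.944]], [[0.652, -0.681, 0], [0, 0, -0.944]], [[0.652, -0.681, 0], [0, 0, -0.944]], [[0.652, -0.681, 0], [0, 0, -0.944]], [[0.652, -0.681, 0], [0, 0, -0.944]], [[0.652, -0.681, 0], [0, 0, -0.944]]])

```text
t: 2.6
position: [0.6563, 0.1656, 0.2739]
eef_rot: [180.0, 0.0, -7.8]
ft_force: [0.4, 0.5, -0.0]
width: 0.997
```

Run:
```python
from h import *
import pickle
s=manip.get_state(); print(s["joints"].round(1),s["position"],s["eef_rot"])
c=cam("wrist"); save("w1.png",c["img"]); pickle.dump(c,open("w1.pkl","wb"))
print(np.round(c["extrinsics"],3),c["fx"],c["k1"]); print(proj(c,(.6564,.1654,.129)),proj(c,(.5796,.2019,.103)))
```

```text
[ 12.2  16.2 100.1  -0.   63.7 110. ] [0.65630847 0.16557817 0.27386638] [ 1.79997293e+02  6.28824889e-03 -7.84183866e+00]
[[-0.136 -0.95  -0.28   0.735]
 [-0.991  0.131  0.038  0.154]
 [ 0.     0.282 -0.959  0.447]
 [ 0.     0.     0.     1.   ]] 328.8978896843445 -0.058086781000973635
(np.float64(317.9453944212141), np.float64(184.16496672699773)) (np.float64(295.5455996825906), np.float64(247.52140951033908))
```

View pics/w1.png

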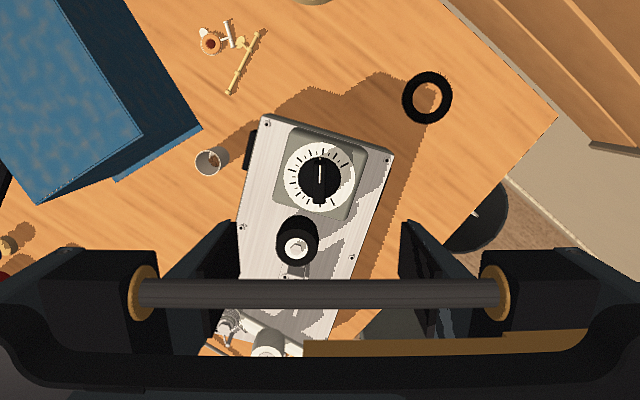

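The wrist view shows the dial at (320,177) with its pointer line at (321,165–188). The drum is where predicted, (295,248). I'll measure from this closer view.

Run:
```python
from h import *
import pickle
c=pickle.load(open("w1.pkl","rb")); im=c["img"].astype(int)
sub=im[120:240,260:385]
# white line: bright inside dark disk
g=im.mean(2); 
m=np.zeros(g.shape,np.uint8); m[150:200,305:338]=(g[150:200,305:338]<45)
n,l,st,ce=cv2.connectedComponentsWithStats(m); i=1+st[1:,4].argmax(); print("dark",st[i],ce[i])
cnt,_=cv2.findContours((l==i).astype(np.uint8),0,2); (e,r)=cv2.minEnclosingCircle(max(cnt,key=len)); print(e,r, onplane(c,*e,.106))
hull=cv2.drawContours(np.zeros_like(m),[cv2.convexHull(max(cnt,key=len))],-1,1,-1)
b=(hull>0)&(g>100); v,u=np.nonzero(b)
n2,l2,s2,c2=cv2.connectedComponentsWithStats(b.astype(np.uint8)); j=1+s2[1:,4].argmax(); print(s2[1:],c2[1:])
v,u=np.nonzero(l2==j); w=g[v,u]
P=np.array([onplane(c,a,bb,.129)[:2] for a,bb in zip(u,v)]); print("line centroid",P.mean(0))
U,S,V=np.linalg.svd(P-P.mean(0)); a=np.degrees(np.arctan2(V[0,1],V[0,0])); print("line angle",a)
d=P.mean(0)-[.6564,.1654]; print("from centre",np.degrees(np.arctan2(d[1],d[0])),np.hypot(*d))
print("scale centre pred",proj(c,(.6564,.1654,.1)))
save("w1c.png",cv2.resize(c["img"][125:230,265:375],None,fx=5.5,fy=5.5,interpolation=cv2.INTER_CUBIC))
```

```text
dark [ 305  157   33   43 1185] [320.41265823 178.01097046]
(319.1739807128906, 178.2179412841797) 21.679853439331055 [0.65695726 0.16404431 0.106     ]
[[324 157   2   1   2]
 [319 158   2   2   4]
 [328 158   1   1   1]
 [331 160   1   1   1]
 [319 165   2  19  35]
 [331 195   1   1   1]
 [310 197   3   2   3]
 [328 197   1   1   1]
 [326 198   1   1   1]] [[324.5        157.        ]
 [319.5        158.5       ]
 [328.         158.        ]
 [331.         160.        ]
 [319.45714286 173.37142857]
 [331.         195.        ]
 [311.         197.66666667]
 [328.         197.        ]
 [326.         198.        ]]
line centroid [0.66703713 0.16242451]
line angle 171.49115640203246
from centre -15.627728956832811 0.01104545410627356
scale centre pred (np.float64(317.9897415042587), np.float64(177.6277570853083))
```

View pics/w1c.png

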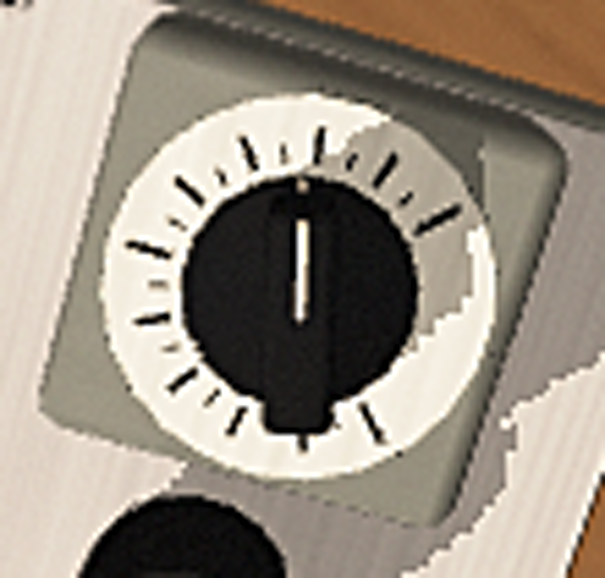

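```bash
cat > scale.py <<'E'
from h import *
import pickle
c=pickle.load(open("w1.pkl","rb"))
q=[(373,425),(303,442),(237,420),(182,380),(152,320),(148,250),(188,190),(249,153),(319,147),(387,170),(437,220)]
P=np.array([onplane(c,x/5.5+265-.4,y/5.5+125-.4,.1)[:2] for x,y in q])
from scipy.optimize import least_squares
# radii differ for long strokes: fit centre and angles only
def f(p):
    d=P-p[:2]; a=np.degrees(np.arctan2(d[:,1],d[:,0])); return ((a-(p[2]+135-27*np.arange(11))+180)%360-180)
r=least_squares(f,[.6564,.1654,66]); print(r.x,r.fun.round(1))
d=P-r.x[:2]; print(np.hypot(*d.T).round(4))
E
python3 scale.py
```

```text
[ 0.65595304  0.1643373  65.61527463] [ 0.2 -0.1 -0.1 -0.3  0.1  0.2  0.  -0.1  0.1 -0.2  0.1]
[0.0309 0.0307 0.0289 0.0293 0.0296 0.0308 0.0297 0.0293 0.029  0.0296
 0.0305]
```

Emit:
step_arm(rows=[[[0, -0.004, -0.15], [0, 0, -0.007]], [[0, -0.004, -0.3], [0, 0, -0.007]], [[0, -0.004, -0.42], [0, 0, -0.007]], [[0, -0.004, -0.5], [0, 0, -0.007]], [[0, -0.004, -0.548], [0, 0, -0.007]], [[0, -0.004, -0.548], [0, 0, -0.007]], [[0, -0.004, -0.548], [0, 0, -0.007]]])

```text
t: 3.52
position: [0.6571, 0.1645, 0.1107]
eef_rot: [-180.0, -0.1, -8.6]
ft_force: [0.1, 0.3, 0.2]
width: 0.999
```

Emit:
step_arm(rows=[[[0, 0, 0], [0, 0, 0]], [[0, 0, 0], [0, 0, 0]], [[0, 0, 0], [0, 0, 0]], [[0, 0, 0], [0, 0, 0]], [[0, 0, 0], [0, 0, 0]], [[0, 0, 0], [0, 0, 0]], [[0, 0, 0], [0, 0, 0]], [[0, 0, 0], [0, 0, 0]], [[0, 0, 0], [0, 0, 0]], [[0, 0, 0], [0, 0, 0]]], claw=1, newtons=25)

```text
t: 4.78
position: [0.6564, 0.165, 0.1096]
eef_rot: [-179.9, -0.0, -8.6]
ft_force: [0.4, 6.7, -0.5]
width: 0.142
```

Emit:
step_arm(rows=[[[0, 0.003, 0], [0, 0, 0.08]], [[0, 0.003, 0], [0, 0, 0.16]], [[0, 0.003, 0], [0, 0, 0.24]], [[0, 0.003, 0], [0, 0, 0.32]], [[0, 0.003, 0], [0, 0, 0.4]], [[0, 0.003, 0], [0, 0, 0.48]], [[0, 0.003, 0], [0, 0, 0.56]], [[0, 0.003, 0], [0, 0, 0.64]], [[0, 0.003, 0], [0, 0, 0.7]], [[0, 0.003, 0], [0, 0, 0.7]]])

```text
t: 6.02
position: [0.6568, 0.1645, 0.1096]
eef_rot: [179.9, 0.0, 54.5]
ft_force: [2.5, -6.9, 0.2]
width: 0.142
```

Remaining to 92.6°: 38.1° = 0.423.

Emit:
step_arm(rows=[[[0, 0, 0], [0, 0, 0.08]], [[0, 0, 0], [0, 0, 0.16]], [[0, 0, 0], [0, 0, 0.24]], [[0, 0, 0], [0, 0, 0.31]], [[0, 0, 0], [0, 0, 0.37]], [[0, 0, 0], [0, 0, 0.41]], [[0, 0, 0], [0, 0, 0.423]], [[0, 0, 0], [0, 0, 0.423]], [[0, 0, 0], [0, 0, 0.423]]])

```text
t: 7.15
position: [0.6572, 0.1644, 0.1096]
eef_rot: [179.9, 0.1, 92.5]
ft_force: [5.0, -7.2, -3.7]
width: 0.138
```

Emit:
step_arm(rows=[[[0, 0, 0], [0, 0, 0]], [[0, 0, 0], [0, 0, 0]], [[0, 0, 0], [0, 0, 0]], [[0, 0, 0], [0, 0, 0]], [[0, 0, 0], [0, 0, 0]], [[0, 0, 0], [0, 0, 0]], [[0, 0, 0.1], [0, 0, 0]], [[0, 0, 0.2], [0, 0, 0]], [[0, 0, 0.35], [0, 0, 0]], [[0, 0, 0.55], [0, 0, 0]], [[0, 0, 0.55], [0, 0, 0]], [[0, 0, 0.55], [0, 0, 0]]], claw=-1)

```text
t: 8.65
position: [0.6561, 0.1652, 0.2741]
eef_rot: [-180.0, 0.0, 92.4]
ft_force: [0.2, 0.0, -0.3]
width: 1.003
```

Run:
```python
from h import *
import pickle
s=manip.get_state(); print(s["joints"].round(1),s["position"],s["eef_rot"])
c=cam("wrist"); pickle.dump(c,open("w2.pkl","wb"))
u,v=map(int,proj(c,(.6563,.1645,.11))); print(u,v)
save("w2c.png",cv2.resize(c["img"][v-55:v+55,u-55:u+55],None,fx=5,fy=5,interpolation=cv2.INTER_CUBIC))
m=np.zeros(c["img"].shape[:2],np.uint8); g=c["img"].mean(2); b=np.zeros_like(m); b[v-20:v+21,u-20:u+21]=g[v-20:v+21,u-20:u+21]>100
n2,l2,s2,c2=cv2.connectedComponentsWithStats(b)
for j in range(1,n2):
    if s2[j,4]<12: continue
    vv,uu=np.nonzero(l2==j); P=np.array([onplane(c,a,bb,.129)[:2] for a,bb in zip(uu,vv)])
    V=np.linalg.svd(P-P.mean(0))[2]; print(s2[j],P.mean(0).round(4),np.degrees(np.arctan2(V[0,1],V[0,0])))
```

```text
[ 12.2  16.1 100.1  -0.   63.7   9.7] [0.65607474 0.16516122 0.27409917] [-1.79985393e+02  2.87434587e-03  9.24346123e+01]
319 180
[299 160  11  13  54] [0.6387 0.185 ] -125.13589100535319
[330 160  10  10  43] [0.6721 0.1871] -42.85562559071152
[319 166   2  18  36] [0.6562 0.1746] -87.52423174324888
[299 185  15  16  95] [0.6406 0.1521] -47.171420884190745
[327 189  13  12  65] [0.6726 0.1525] -137.23707777644242
```

View pics/w2c.png

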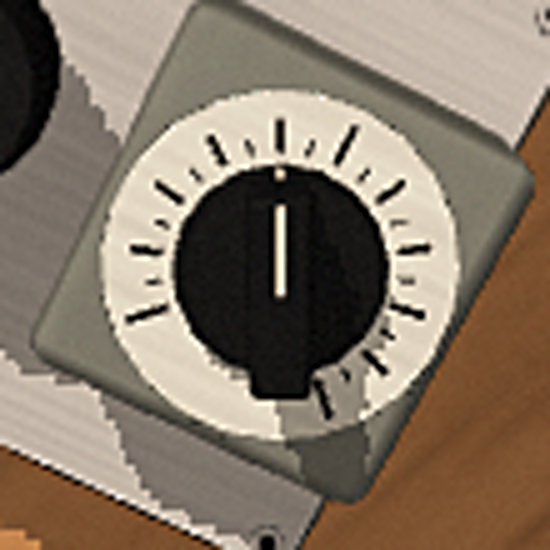

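The line angle is 92.5° and the pointer in the crop, (280,165–297), meets the mark-40 stroke at (280,135), so the dial is at 40. Next is the handle.

Emit:
step_arm(rows=[[[-0.2, 0.04, 0], [0, 0, -0.1]], [[-0.4, 0.08, 0], [0, 0, -0.2]], [[-0.6, 0.12, 0], [0, 0, -0.3]], [[-0.75, 0.15, -0.05], [0, 0, -0.4]], [[-0.88, 0.167, -0.1], [0, 0, -0.489]], [[-0.88, 0.167, -0.1], [0, 0, -0.489]], [[-0.88, 0.167, -0.1], [0, 0, -0.489]], [[-0.88, 0.167, -0.1], [0, 0, -0.489]]])

```text
t: 9.7
position: [0.3932, 0.2153, 0.2445]
eef_rot: [180.0, -0.0, 48.4]
ft_force: [-0.1, -0.2, -0.5]
width: 1.001
```

Run:
```python
from h import *
import pickle
s=manip.get_state(); print(s["joints"].round(1),s["position"],s["eef_rot"])
c=cam("wrist"); pickle.dump(c,open("w3.pkl","wb")); save("w3.png",c["img"])
for p in((.3899,.2149,.113),(.4762,.3121,.067),(.4331,.2635,.106)): print(proj(c,p))
```

```text
[ 25.7  -4.5 126.4  -0.   58.1  67.3] [0.39320425 0.21529725 0.24454875] [ 1.79998039e+02 -6.11035244e-04  4.84384581e+01]
(np.float64(316.0337031826164), np.float64(189.63556326284873))
(np.float64(316.19979137990435), np.float64(51.145818912706204))
(np.float64(316.029414829576), np.float64(119.83402073834303))
```

View pics/w3.png

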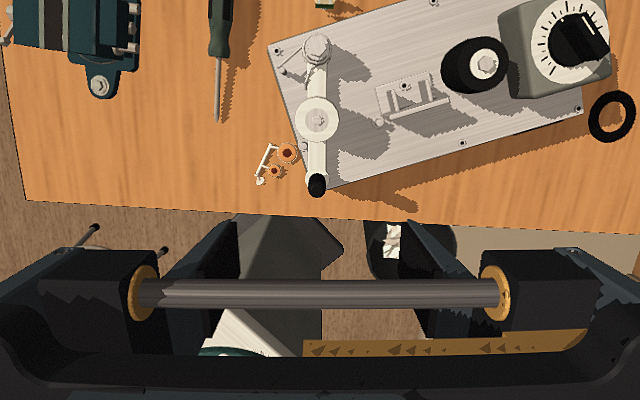

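Handle: the dark post spans v 173–197 at u 317, with its top ellipse near v≈189. That agrees with the predicted (316,190), so I'll descend and grip.

Emit:
step_arm(rows=[[[-0.01, 0, -0.15], [0, 0, 0]], [[-0.01, 0, -0.3], [0, 0, 0]], [[-0.01, 0, -0.42], [0, 0, 0]], [[-0.01, 0, -0.5], [0, 0, 0]], [[-0.01, 0, -0.545], [0, 0, 0]], [[-0.01, 0, -0.545], [0, 0, 0]], [[-0.01, 0, -0.545], [0, 0, 0]]])

```text
t: 10.62
position: [0.39, 0.2156, 0.0818]
eef_rot: [180.0, -0.1, 48.4]
ft_force: [0.2, -0.6, -0.6]
width: 1.003
```

Emit:
step_arm(rows=[[[0, 0, 0], [0, 0, 0]], [[0, 0, 0], [0, 0, 0]], [[0, 0, 0], [0, 0, 0]], [[0, 0, 0], [0, 0, 0]], [[0, 0, 0], [0, 0, 0]], [[0, 0, 0], [0, 0, 0]], [[0, 0, 0], [0, 0, 0]], [[0, 0, 0], [0, 0, 0]], [[0, 0, 0], [0, 0, 0]], [[0, 0, 0], [0, 0, 0]]], claw=1, newtons=40)

```text
t: 11.88
position: [0.3898, 0.215, 0.081]
eef_rot: [179.9, -0.0, 48.4]
ft_force: [5.3, -6.9, -0.8]
width: 0.185
```

Run:
```python
from h import *
s=manip.get_state(); p=s["position"]; print(p,s["eef_rot"],s["ft_force"],s["width"]*91,s["joints"].round(1))
pv=np.array([.4762,.3121]); th=np.radians(65.6)
for a in(.15,.3,.45,.6,.62,.64):
    d=th+np.pi-.3+a; q=pv+.13*np.array([np.cos(d),np.sin(d)])-p[:2]; print(a,(q/.3).round(3),round(np.degrees(a)/90,3))
print(np.hypot(*(p[:2]-pv)))
```

```text
[0.38978649 0.2149877  0.0810404 ] [ 1.79948857e+02 -5.98453166e-03  4.84475086e+01] [ 5.25982726 -6.86781236 -0.78046128] 16.851497920962835 [ 2.59e+01  1.19e+01  1.31e+02 -1.00e-01  3.70e+01  6.75e+01]
0.15 [ 0.052 -0.04 ] 0.095
0.3 [ 0.109 -0.071] 0.191
0.45 [ 0.17  -0.093] 0.286
0.6 [ 0.234 -0.106] 0.382
0.62 [ 0.242 -0.107] 0.395
0.64 [ 0.251 -0.108] 0.407
0.12999266912870802
```

Emit:
step_arm(rows=[[[0.017, -0.014, 0], [0, 0, 0.032]], [[0.034, -0.027, 0], [0, 0, 0.064]], [[0.052, -0.04, 0], [0, 0, 0.095]], [[0.071, -0.051, 0], [0, 0, 0.127]], [[0.09, -0.061, 0], [0, 0, 0.159]], [[0.109, -0.071, 0], [0, 0, 0.191]], [[0.129, -0.079, 0], [0, 0, 0.223]], [[0.15, -0.086, 0], [0, 0, 0.254]], [[0.17, -0.093, 0], [0, 0, 0.286]], [[0.191, -0.098, 0], [0, 0, 0.318]], [[0.213, -0.102, 0], [0, 0, 0.35]], [[0.225, -0.104, 0], [0, 0, 0.37]], [[0.225, -0.104, 0], [0, 0, 0.37]], [[0.225, -0.104, 0], [0, 0, 0.37]]])

```text
t: 13.62
position: [0.4558, 0.1834, 0.0809]
eef_rot: [-179.9, 0.1, 81.7]
ft_force: [-6.8, -7.3, 10.2]
width: 0.189
```

Emit:
step_arm(rows=[[[0.009, -0.002, 0], [0, 0, 0.012]], [[0.009, -0.002, 0], [0, 0, 0.012]], [[0.009, -0.002, 0], [0, 0, 0.012]], [[0.009, -0.002, 0], [0, 0, 0.012]]])

```text
t: 14.12
position: [0.4585, 0.183, 0.0809]
eef_rot: [-179.9, 0.1, 82.8]
ft_force: [-7.1, -5.3, 8.9]
width: 0.187
```

Emit:
step_arm(rows=[[[0.008, -0.001, 0], [0, 0, 0.005]], [[0.008, -0.001, 0], [0, 0, 0.005]], [[0.008, -0.001, 0], [0, 0, 0.005]], [[0.008, -0.001, 0], [0, 0, 0.005]]])

```text
t: 14.62
position: [0.4607, 0.1827, 0.0809]
eef_rot: [-179.8, 0.1, 83.3]
ft_force: [-7.8, -5.0, 10.5]
width: 0.186
```

Emit:
step_arm(rows=[[[0.008, -0.001, 0], [0, 0, 0.005]], [[0.008, -0.001, 0], [0, 0, 0.005]], [[0.008, -0.001, 0], [0, 0, 0.005]], [[0.008, -0.001, 0], [0, 0, 0.005]]])

```text
t: 15.12
position: [0.4613, 0.1825, 0.0807]
eef_rot: [-179.6, 0.1, 83.7]
ft_force: [-21.4, 1.2, 21.7]
width: 0.185
```

Emit:
step_arm(rows=[[[-0.001, 0, 0.004], [0, 0, 0]], [[-0.001, 0, 0.004], [0, 0, 0]], [[-0.001, 0, 0.004], [0, 0, 0]], [[-0.001, 0, 0.004], [0, 0, 0]]])

```text
t: 15.62
position: [0.461, 0.1826, 0.081]
eef_rot: [-179.7, 0.1, 83.7]
ft_force: [-13.9, 6.2, -1.4]
width: 0.191
```

Run:
```python
from h import *
s=manip.get_state(); p=s["position"]; print(p,s["eef_rot"],s["ft_force"],s["wrist_torque"],s["width"]*91)
pv=np.array([.4762,.3121]); d=p[:2]-pv; print("r",np.hypot(*d),"angle",np.arctan2(d[1],d[0])%(2*np.pi)-(np.radians(65.6)+np.pi-.3))
c=cam("top"); save("top2.png",c["img"]); w=cam("side"); 
a=cv2.resize(c["img"][75:300,180:440],None,fx=1.5,fy=1.5); b=cv2.resize(w["img"][150:310,190:480],None,fx=1.37,fy=1.37)
hh=max(a.shape[0],b.shape[0]); z=np.zeros((hh,a.shape[1]+b.shape[1],3),np.uint8); z[:a.shape[0],:a.shape[1]]=a; z[:b.shape[0],a.shape[1]:]=b; save("fin.png",z); print(z.shape)
```

```text
[0.46100159 0.18256407 0.0810336 ] [-1.79660376e+02  9.53110671e-02  8.36672399e+01] [-13.85564088   6.18888821  -1.36251825] [ 0.80790508  2.2717956  -0.16501961] 17.338602470882076
r 0.13042449102213347 angle 0.6090646722793744
(338, 787, 3)
```

View pics/fin.png

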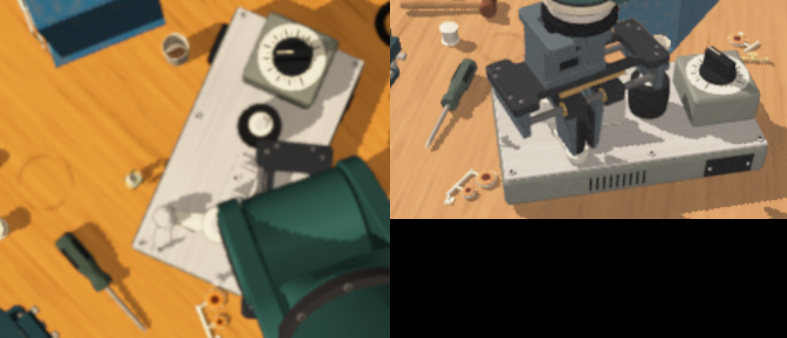

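Top view: the handle is gripped and swung inward, the dial is unchanged, and the bystanders are in place. I'll add a slightly firmer push against the stop and check that it holds steady.

Emit:
step_arm(rows=[[[0.004, 0, 0.001], [0, 0, 0]], [[0.004, 0, 0.001], [0, 0, 0]], [[0.004, 0, 0.001], [0, 0, 0]], [[0.004, 0, 0.001], [0, 0, 0]], [[0.004, 0, 0.001], [0, 0, 0]], [[0.004, 0, 0.001], [0, 0, 0]], [[0.004, 0, 0.001], [0, 0, 0]], [[0.004, 0, 0.001], [0, 0, 0]], [[0.004, 0, 0.001], [0, 0, 0]], [[0.004, 0, 0.001], [0, 0, 0]]])

```text
t: 16.98
position: [0.4612, 0.1825, 0.081]
eef_rot: [-179.5, 0.1, 83.7]
ft_force: [-19.1, 7.3, 0.3]
width: 0.189
```

Run:
```python
from h import *
import pickle
s=manip.get_state(); print(s["position"],s["ft_force"],s["width"]*91,s["qvel"].round(2))
c=cam("top"); c0=pickle.load(open("top0.pkl","rb"))
# dial line
u,v=map(int,proj(c,(.6563,.1645,.129))); g=c["img"].mean(2); b=np.zeros(g.shape,np.uint8); b[v-13:v+14,u-13:u+14]=g[v-13:v+14,u-13:u+14]>90
n,l,st,ce=cv2.connectedComponentsWithStats(b)
for j in range(1,n):
    if st[j,4]>4: 
        q=onplane(c,*ce[j],.129); d=q[:2]-[.6563,.1645]; print(st[j],np.hypot(*d).round(4),np.degrees(np.arctan2(d[1],d[0])).round(1))
# bystander shifts
for nm,(x,y,w,h) in dict(driver=(215,225,65,72),key=(305,272,25,35),oil=(262,184,16,20),can=(286,94,22,26)).items():
    t=c0["img"][y:y+h,x:x+w]; r=cv2.matchTemplate(c["img"][y-6:y+h+6,x-6:x+w+6],t,cv2.TM_CCOEFF_NORMED); _,mv,_,ml=cv2.minMaxLoc(r); print(nm,ml[0]-6,ml[1]-6,round(mv,3))
```

```text
[0.46118975 0.18248631 0.081     ] [-19.14759513   7.30345745   0.25436242] 17.199738468916383 [-0.06 -0.08  0.03  0.02  0.09 -0.06]
[363  96  27  27 220] 0.0128 -18.5
[364 108  12   3  27] 0.0107 83.5
[363 119   3   4   8] 0.0282 130.4
driver 0 0 0.856
key 0 0 0.785
oil 0 0 0.997
can 0 0 0.999
```

```bash
python3 -c "
from rig import manip
print(manip.job_done())"
```

```text
the job is handed in; nothing more can be done
None
```

I turned the dial from about 77 to 40, then gripped the tension-arm handle and swung it in against its inner stop. I handed in at about 17 s, with the gripper still holding it there.

- **Dial:** the close wrist view after release showed the pointer line at 92.5°, against 92.6° for the mark-40 stroke. A coarser check from the top camera at the end read 83.5°, about 3 marks off. I put that down to 1–2 pixels of error, because the line is only about 12 pixels long there and nothing touched the dial after the close view.
- **Tension arm:** the measured angle is about 0.61 rad, against 0.60 at the stop. The push on the handle rose from the spring's roughly 8 N to about 19 N with almost no further movement, so it is against the stop. The handle is held with a 40 N grip command, and the pose was steady over the last second.
- **Forces:** the wrist force reached about 30 N while pressing in. I raised the hand slightly to remove the vertical part before handing in.
- **Small items:** the screwdriver, key, oil bottle and can all showed zero pixel shift. The match was weaker for the screwdriver (0.86) and the key (0.79); I did not look into why.

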